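# Slide check of the bar calipers

## Robot

A 7-joint arm with a two-finger parallel gripper is mounted at the origin on the work surface; the furniture and walls round the work are solid. World frame = base frame: x ahead of the robot, y to its left, z up, the work surface at z = 0. Lengths are in m, angles in rad, forces in N, time in s.
With the tool pointing down it reaches from about 0.425 to 0.825 m from the base axis. Payload 3.6 kg.
Tool frame: the origin (TCP) lies midway between the tips of the shut fingers; the grasp point (between the pads) lies 19 mm behind it; z points along the fingers, y is the line along which they close (so a half turn about z gives the same grasp; the last joint's range is limited). The gripper opens to 85 mm and grips with 20 to 120 N. Pads are 22 mm wide; open, the fingers measure 114 mm over their backs; the gripper's body (76 mm by 85 mm) begins 54 mm behind the grasp point. The pads swing forward as they close: fully open they stand 13 mm farther back than shut.
Start: joints at [-1.312, 0.615, -0.013, 1.423, 0.008, 1.103, -0.04], TCP at [0.183, 0.624, 0.231] pointing down, gripper open.
Joint ranges: [-3.12, 3.12], [-0.3, 2.06], [-1.34, 1.32], [0.26, 2.42], [-1.36, 4.5], [0.01, 1.98], [-2.84, 2.84]. Speed limits (rad/s): [2.79, 2.79, 3.14, 3.14, 3.14, 3.14, 3.14].

## Interface

Orientations are given as a unit quaternion [w, x, y, z].
In Python, from plant import * gives the robot as it stands. The module is installed in compiled form; this text tells all that it offers.
- The arm moves only by the tool jog_arm, never from a script. Its argument "commands" is a list of rows, each a list of 5 numbers: the shift along the tool's x, y, z in mm, then the turn about the tool's z in rad, then the finger opening in mm, from 0 to 85.4. In form: [[dx, dy, dz, yaw, fingers], ...]. A call has 1 to 8 rows; each row shifts and turns the commanded pose from where the row before left it, along the tool's axes as they then stand; what a row does not reach is not made up. A row lasts 1/10 s, in which the tool goes at most 50 mm and 8.59 degrees, less where a joint would pass 70% of its speed; a pose out of reach is approached as far as the arm can. A call with a gripper value outside its range is refused whole. The fingers move at their own pace and stop on an object; "grip_force" is the grip in N (left out, the last holds). Time passes only in rows, so rows that do not move let the fingers close. It gives the time, the measured TCP pose, the force, the opening and the grip force at its end, in the units of the state.
- sense(): the state, without advancing time (a new reading comes with each control period).
- capture(name): name is "side" or "top"; returns (picture, depth): 480x640x3 uint8, red, green, blue; 480x640 float32, m along the optical axis (not along the pixel's ray), 0 where there is no reading.
- camera_model(name): a dict with "K" (3x3 intrinsics, pixels), "rvec" (rotation vector, rad) and "tvec" (3), from world to camera coordinates, as OpenCV has them. Camera axes: x right, y down, z forward; pixel columns grow to the right and rows downward; lengths in m; the calibration is good to about 2 mm. A picture is of the moment at which its call begins. camera_model takes no time and is no camera call.
- hand_in(): hands the job in; it is judged then, once.
Trained networks look in the newest picture that a camera, given by its name, has taken for a name from the list of things; names that differ only in an ending like _2 or _b are one class to them, and where a whole thing is asked for, a point or a joint stands for the part that bears it (a point fixed in the world has none). Each returns a list of dicts, best first, with "score" (0 to 1); they miss things now and then, are a little off and sometimes report something else, mostly with a low value. They report only what shows in the picture. A call takes as long as a camera call.
- boxes_of(name, camera): "box" ([left, top, width, height] as shares, 0 to 1, of the picture: columns of its width, rows of its height, round what is visible of it).
- mark_of(name, camera): "point" ([column, row] as shares, 0 to 1, of the picture: columns of its width, rows of its height: a listed point, or the origin of a listed thing).
The state is a dict: "t": time; "q": joint angles; "dq": joint speeds; "joint_efforts": joint torques, N m; "ee_pos": TCP position; "tcp_rot": TCP orientation; "wrist_force": force on the tool from outside, world axes, zero at the start; "moment": the same for the moment, N m; "grip_width": finger opening in m; "finger_force": force on a finger pad.
Only numpy, scipy, OpenCV 4.12 (cv2) and the standard library are available. Lean on these libraries where they do the work, as an engineer would, in place of code of your own. Each camera call takes 0.05 s, during which the arm holds its last target. There are 200 camera calls.

## Task

Check the three calipers in the wooden gauge tray: take away the screwdriver that lies across their beams and lay it down flat in the grey rework tray, then push each caliper's slider along its beam towards the fixed jaw as far as it will go. Leave those that run fully shut lying shut in their bays; lay any that binds on the way, just as it stopped, flat on the floor of the rework tray beside the screwdriver. Leave everything else where it stands.

Things in the scene. Friction and masses are not known exactly. Their poses are not given: they have to be found in the camera images.
- caliper_a: digital caliper a, 84x230x16 mm, 0.18 kg, lying face up in a bay (all three look alike). Origin: middle of its outline, underside; own y along the beam to the fixed jaw, z up. Steel beam x 6..22, y -115..115, z 3..6 mm; fixed jaw blades at y 101..115, x -42..42. Black slider housing x 1..30, 70 mm long, top at z 14; at its fixed-jaw end the moving blade, x -42..1, z 2..5, 14 mm wide
- grip_a (a point): centre of caliper a's slider housing, halfway up its free sides (they show from 6 to 14 mm above the caliper's origin); moves with the slider, axes as the caliper's. Pinch here across own x (29 mm) to slide it or to carry the caliper; its centre of mass is within 40 mm
- caliper_a_slider (a joint): opening of caliper a (m): slider travel from shut (0, blades meet, fully home) towards own -y, at most 0.12. Needs about 2 N, no spring: it stays where it is left. A sound one runs home; one that binds stops dead some centimetres short (10 N is push enough to tell)
- caliper_b: digital caliper b, 84x230x16 mm, 0.18 kg, lying face up in a bay (all three look alike). Origin: middle of its outline, underside; own y along the beam to the fixed jaw, z up. Steel beam x 6..22, y -115..115, z 3..6 mm; fixed jaw blades at y 101..115, x -42..42. Black slider housing x 1..30, 70 mm long, top at z 14; at its fixed-jaw end the moving blade, x -42..1, z 2..5, 14 mm wide
- grip_b (a point): centre of caliper b's slider housing, halfway up its free sides (they show from 6 to 14 mm above the caliper's origin); moves with the slider, axes as the caliper's. Pinch here across own x (29 mm) to slide it or to carry the caliper; its centre of mass is within 40 mm
- caliper_b_slider (a joint): opening of caliper b (m): slider travel from shut (0, blades meet, fully home) towards own -y, at most 0.12. Needs about 2 N, no spring: it stays where it is left. A sound one runs home; one that binds stops dead some centimetres short (10 N is push enough to tell)
- caliper_c: digital caliper c, 84x230x16 mm, 0.18 kg, lying face up in a bay (all three look alike). Origin: middle of its outline, underside; own y along the beam to the fixed jaw, z up. Steel beam x 6..22, y -115..115, z 3..6 mm; fixed jaw blades at y 101..115, x -42..42. Black slider housing x 1..30, 70 mm long, top at z 14; at its fixed-jaw end the moving blade, x -42..1, z 2..5, 14 mm wide
- grip_c (a point): centre of caliper c's slider housing, halfway up its free sides (they show from 6 to 14 mm above the caliper's origin); moves with the slider, axes as the caliper's. Pinch here across own x (29 mm) to slide it or to carry the caliper; its centre of mass is within 40 mm
- caliper_c_slider (a joint): opening of caliper c (m): slider travel from shut (0, blades meet, fully home) towards own -y, at most 0.12. Needs about 2 N, no spring: it stays where it is left. A sound one runs home; one that binds stops dead some centimetres short (10 N is push enough to tell)
- gauge_tray: fixed wooden tray, 256 (own x) x 332 (own y) mm, floor 10 mm up, rim 10 mm thick, 24 mm tall; origin at the centre of its underside. Three bays centred at y = -94, 8, 110 mm; calipers lie in them along x, fixed jaw at +x, blade tips to +y, 2.5 mm play to the rims. A ledge holds each jaw and beam end 3.5 mm off the floor, so the sliders hang clear; blocks 9 mm tall beside the jaws (x 98..118) and beam ends (x -118..-100)
- rework_tray: fixed grey sheet-steel tray, empty, open above, 262 (own x) x 178 (own y) x 24 mm, walls 3 mm with a rim 6 mm thick, floor 3 mm above its underside (256 x 172 mm inside); origin at the centre of its underside. It just takes one caliper lengthwise and the screwdriver beside it
- screwdriver: screwdriver, 195 mm long, 0.09 kg, lying across the beams of two calipers between sliders and fixed jaws, shaft end about 9 mm low. Own y from tip to handle: handle y 8..96 mm, 24 wide (x), 26 tall (z 0..26); shaft y -96..8, x -4..4, z 9..17; centre of mass at y 42; origin under its middle
- pen_cup: bystander, to be left where it is: dark round pen cup with pens, 80 mm wide, 152 mm tall; origin at the centre of its underside
- reference_disc_1: bystander, to be left where it is: flat black puck, 40 mm across, 12 mm tall; origin under its centre
- weight_200: bystander, to be left where it is: brass check weight, 29 mm wide, 46 mm tall; origin under its centre
- acid_18: bystander, to be left where it is: brown dropper bottle, 29 mm wide, 81 mm tall; origin under its centre
- weight_500: bystander, to be left where it is: steel check weight, 38 mm wide, 62 mm tall; origin under its centre
- reference_disc_0: bystander, to be left where it is: flat black puck, 40 mm across, 12 mm tall; origin under its centre

How it is judged:
On the way, in this order (a step that is already met when the one before it is completed fails the run):
1. the screwdriver lies level on the floor of the rework tray (z of screwdriver in the frame of rework_tray between -0.005 and 0.022 m and x of screwdriver in the frame of rework_tray between -0.07 and 0.07 m and y of screwdriver in the frame of rework_tray between -0.085 and 0.085 m and angle between screwdriver's own y axis and vertical between 1.47 and 1.67 rad and linear speed of screwdriver below 0.02 m/s), for 0.2 s.
2. every slider has been pushed as far as it goes: the sound calipers are shut, one that binds is at its sticking point ((value of joint caliper_a_slider below 0.003 m or value of joint caliper_a_slider between 0.028 and 0.042 m) and (value of joint caliper_b_slider below 0.003 m or value of joint caliper_b_slider between 0.028 and 0.042 m) and (value of joint caliper_c_slider below 0.003 m or value of joint caliper_c_slider between 0.028 and 0.042 m)), for 0.1 s.
At the end, for the whole second after the job is handed in: Sound calipers shut to within 3 mm, flat and at rest in their bays, within 15 mm of where they lay. The one that binds, slider within 8 mm of its sticking point, and the screwdriver lie flat (0.06 and 0.1 rad) and at rest side by side on the rework tray's floor (all of step 1 and ((value of joint caliper_a_slider below 0.003 m and distance of caliper_a from where it was at the start of the episode below 0.015 m) or (value of joint caliper_a_slider between 0.028 and 0.042 m and z of caliper_a in the frame of rework_tray between -0.004 and 0.008 m and x of caliper_a in the frame of rework_tray between -0.06 and 0.06 m and y of caliper_a in the frame of rework_tray between -0.06 and 0.06 m)) and ((value of joint caliper_b_slider below 0.003 m and distance of caliper_b from where it was at the start of the episode below 0.015 m) or (value of joint caliper_b_slider between 0.028 and 0.042 m and z of caliper_b in the frame of rework_tray between -0.004 and 0.008 m and x of caliper_b in the frame of rework_tray between -0.06 and 0.06 m and y of caliper_b in the frame of rework_tray between -0.06 and 0.06 m)) and ((value of joint caliper_c_slider below 0.003 m and distance of caliper_c from where it was at the start of the episode below 0.015 m) or (value of joint caliper_c_slider between 0.028 and 0.042 m and z of caliper_c in the frame of rework_tray between -0.004 and 0.008 m and x of caliper_c in the frame of rework_tray between -0.06 and 0.06 m and y of caliper_c in the frame of rework_tray between -0.06 and 0.06 m)) and angle between each of caliper_a, caliper_b, caliper_c's own z axis and vertical below 0.06 rad and linear speed of each of caliper_a, caliper_b, caliper_c below 0.02 m/s); the robot touches nothing.
It fails at once if a bystander is pushed more than 25 mm (distance of any of weight_200, reference_disc_1, acid_18 from where it was at the start of the episode above 0.025 m).
It also fails if it takes over 72 s, if anything falls off the work surface, if the arm or the gripper's body presses on something with over 40 N, if the wrist force passes 120 N, or if a joint passes its speed limit or range.

## Working session

There is one attempt and no reset: what is moved stays moved. The work goes in short steps, Python scripts to look and compute and a tool call to move; the robot and the scene stay as the last step left them, time stands still between calls to the robot, and variables do not carry over. Pictures are saved under pics/ and viewed, at most 10 in all, crops included, and the job is handed in when it is done.

Besides the shell and the picture viewer there is one more tool, called after "Request:" by a JSON object that holds its "name" and its "arguments". jog_arm: Moves the arm, as the interface text tells. Its arguments: {"type":"object","properties":{"commands":{"type":"array","items":{"type":"array","items":{"type":"number"}}},"grip_force":{"type":"number"}},"required":["commands"]}

```bash
mkdir -p pics; cat > h.py <<'E'
from plant import *
import numpy as np, cv2
def cam(n):
    m=camera_model(n); K=np.array(m["K"]);R=cv2.Rodrigues(np.array(m["rvec"],float))[0];t=np.array(m["tvec"],float).reshape(3)
    return K,R,t
def cloud(n,d):
    K,R,t=cam(n); v,u=np.mgrid[0:480,0:640]
    p=np.stack([(u-K[0,2])/K[0,0]*d,(v-K[1,2])/K[1,1]*d,d],-1)
    return (p-t)@R
def ray(n,u,v,z):
    K,R,t=cam(n); c=-R.T@t; r=R.T@np.array([(u-K[0,2])/K[0,0],(v-K[1,2])/K[1,1],1]); return c+r*(z-c[2])/r[2]
E
python3 - <<'E'
from h import *
for n in ("top","side"):
    im,d=capture(n); cv2.imwrite(f"pics/{n}0.png",im[:,:,::-1]); np.save(f"{n}d.npy",d)
    K,R,t=cam(n); print(n,-R.T@t,K[0,0])
for n in ("screwdriver","grip_a","caliper_a","gauge_tray","rework_tray","pen_cup","weight_200","weight_500","acid_18","reference_disc_0"):
    r=mark_of(n,"top")
    for k in r[:4]:
        if k["score"]<.2: continue
        u,v=k["point"][0]*640,k["point"][1]*480
        print(n,round(k["score"],2),round(u),round(v),ray("top",u,v,0.02).round(3))
s=sense();print(s["t"],s["ee_pos"],s["tcp_rot"],s["wrist_force"])
E
```

```text
top [0.3299098  0.03161241 1.25182726] 584.9879205455003
side [0.50207183 0.8855386  0.54099383] 452.4998808407025
screwdriver 0.97 393 233 [ 0.554 -0.151  0.02 ]
grip_a 0.93 406 275 [ 0.464 -0.176  0.02 ]
grip_a 0.92 457 276 [ 0.462 -0.285  0.02 ]
grip_a 0.74 357 263 [ 0.49  -0.073  0.02 ]
caliper_a 0.9 444 271 [ 0.473 -0.258  0.02 ]
caliper_a 0.72 401 266 [ 0.484 -0.167  0.02 ]
caliper_a 0.64 358 261 [ 0.494 -0.075  0.02 ]
gauge_tray 0.66 401 269 [ 0.477 -0.166  0.02 ]
gauge_tray 0.25 357 261 [ 0.493 -0.072  0.02 ]
rework_tray 0.63 224 290 [0.432 0.209 0.02 ]
pen_cup 0.6 249 205 [0.614 0.159 0.02 ]
weight_200 0.65 271 242 [0.533 0.111 0.02 ]
weight_200 0.6 284 296 [0.419 0.081 0.02 ]
weight_200 0.6 199 201 [0.624 0.267 0.02 ]
weight_200 0.55 223 292 [0.428 0.209 0.02 ]
weight_500 0.65 271 242 [0.533 0.111 0.02 ]
weight_500 0.6 284 296 [0.419 0.081 0.02 ]
weight_500 0.6 199 201 [0.624 0.267 0.02 ]
weight_500 0.55 223 292 [0.428 0.209 0.02 ]
acid_18 0.63 221 198 [0.63  0.219 0.02 ]
reference_disc_0 0.69 274 244 [0.53  0.104 0.02 ]
reference_disc_0 0.64 173 200 [0.626 0.322 0.02 ]
0.6 [0.18259184 0.62376936 0.23133291] [-3.04287692e-05  1.41890834e-01  9.89882311e-01 -2.44124788e-05] [-0.10753302 -0.63276906  0.05413843]
```

View pics/top0.png

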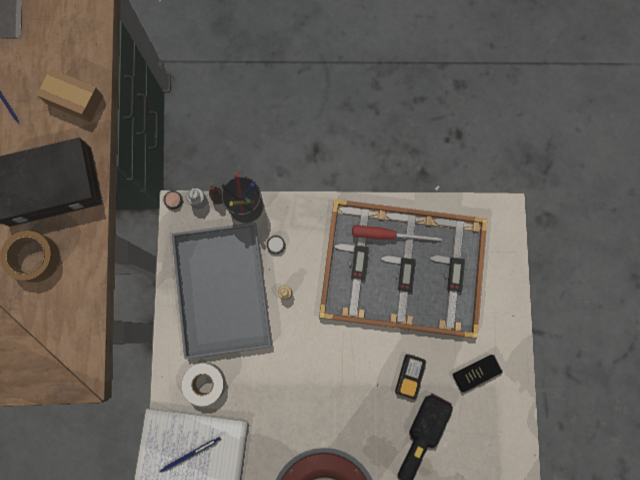

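View pics/side0.png

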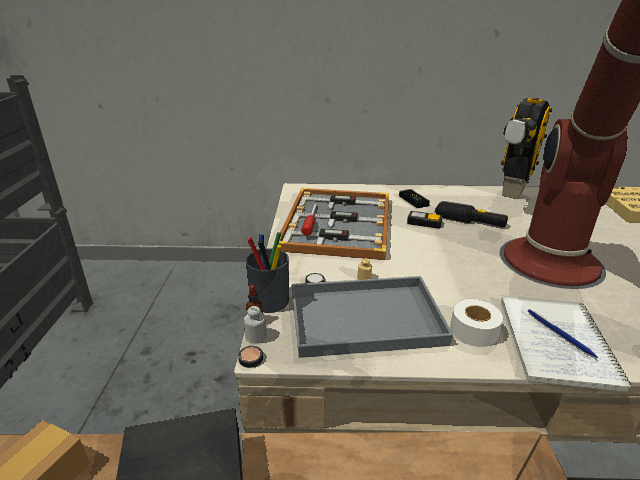

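The top view shows the gauge tray with corners near (337,202), (486,219), (476,337) and (321,320). The red screwdriver lies from (353,232) to (441,240), and the sliders are at (359,263), (406,274) and (456,273). The empty rework tray has corners near (173,235), (261,223), (272,348) and (186,358). Next I'll rectify the image for metric measurement.

```bash
python3 - <<'E'
from h import *
im=cv2.imread("pics/top0.png"); d=np.load("topd.npy"); P=cloud("top",d)
K,R,t=cam("top")
# metric view: world (x up, y left) at z=.022, 2px/mm
rv=cv2.Rodrigues(R)[0]
def rect(x1,y1,W,H,z,name):
    v,u=np.mgrid[0:H,0:W]; w=np.stack([x1-v/2000,y1-u/2000,np.full(u.shape,z)],-1).reshape(-1,3)
    q=cv2.projectPoints(w,rv,t,K,None)[0].reshape(H,W,2).astype(np.float32)
    o=cv2.remap(im,q[...,0],q[...,1],cv2.INTER_CUBIC)
    for k in range(0,W,100): cv2.putText(o,f"{y1-k/2000:.2f}",(k,10),0,.35,(0,255,0)); cv2.line(o,(k,12),(k,18),(0,255,0))
    for k in range(0,H,100): cv2.putText(o,f"{x1-k/2000:.2f}",(0,k+4),0,.35,(0,255,0)); 
    cv2.imwrite(name,o)
rect(.64,.03,800,600,.024,"pics/g.png")
# rework tray: points z>.015 in region -> minAreaRect
b,g,r=[im[...,i].astype(int) for i in range(3)]
def box(m,lab):
    p=P[m][:,:2]; (c,s,a)=cv2.minAreaRect((p*1000).astype(np.float32)); print(lab,np.round(c,1),np.round(s,1),round(a,1),m.sum(),"z",np.percentile(P[m][:,2],[5,50,95]).round(4))
uu=np.arange(640)[None]+0*P[...,0]; vv=np.arange(480)[:,None]+0*P[...,0]
reg=(uu>168)&(uu<275)&(vv>218)&(vv<362)&(P[...,2]>.015)&(P[...,2]<.035)
n,l,st,ce=cv2.connectedComponentsWithStats(reg.astype(np.uint8)); i=1+np.argmax(st[1:,4]); box(l==i,"rework")
reg=(uu>312)&(uu<495)&(vv>195)&(vv<345)&(P[...,2]>.01)&(P[...,2]<.06); box(reg,"gauge")
red=(r>110)&(g<80)&(b<80)&(uu>340)&(uu<410)&(vv>220)&(vv<250); box(red,"handle")
blk=(r<60)&(g<60)&(b<60)&(P[...,2]>.02)&(uu>335)&(uu<480)&(vv>215)&(vv<320)
n,l,st,ce=cv2.connectedComponentsWithStats(blk.astype(np.uint8))
for i in range(1,n):
    if st[i,4]>60: box(l==i,f"slider{ce[i].round()}")
E
```

```text
rework [432.4 215.3] [264.9 181.1] 7.9 1138 z [0.0206 0.0252 0.0291]
gauge [ 479.7 -173.1] [334.  258.3] 82.6 13317 z [0.0104 0.0157 0.0283]
handle [ 554.4 -108.3] [90.2 18.7] 84.3 309 z [0.0331 0.0402 0.0468]
slider[360. 262.] [420.6 -42.2] [ 47.5 229. ] 62.6 225 z [0.0213 0.0248 0.0289]
slider[407. 274.] [395.3 -95.2] [ 63.3 278.2] 40.1 244 z [0.0215 0.0249 0.0289]
slider[456. 274.] [ 390.  -146.6] [ 69.1 369.6] 29.2 232 z [0.0205 0.0244 0.0282]
```

View pics/g.png

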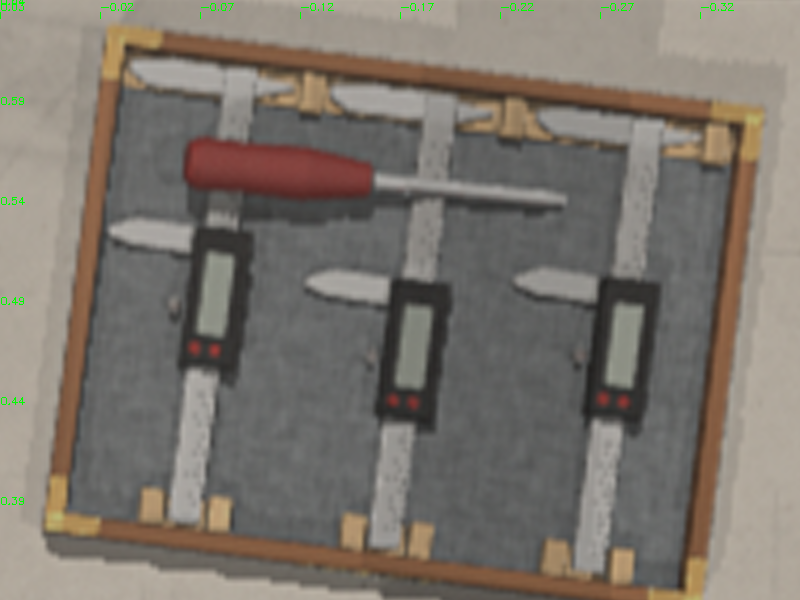

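The rectified view (2 px/mm) gives these positions:
- **Gauge tray:** centre about (0.481, -0.172), yaw about -7.15°.
- **Sliders:** (0.490, -0.078), (0.463, -0.175) and (0.4635, -0.280), openings about 69, 83 and 70 mm. Their bay positions match the given layout.
- **Screwdriver:** handle centre (0.554, -0.108), axis about 84.5°.
- **Rework tray:** centre (0.432, 0.215), yaw +7.9°, and its size agrees.

```bash
cat >> h.py <<'E'
def pose():
    s=sense(); w,x,y,z=s["tcp_rot"]; a=np.arctan2(2*(x*y+w*z),1-2*(y*y+z*z)) # tool x dir
    return np.array([*s["ee_pos"],a-np.pi/2]),s   # psi = tool y dir
def wrap(a): return (a+np.pi)%(2*np.pi)-np.pi
def plan(start,wps,vmax=45,wmax=.14):
    """wps: (x,y,z,psi_deg,fingers[,vmax]); prints rows of jogs"""
    p=np.array(start,float); rows=[]
    for w in wps:
        g=np.array([*w[:3],np.radians(w[3])]); v=w[5] if len(w)>5 else vmax
        dpsi=wrap(g[3]-p[3]); n=max(1,int(np.ceil(max(np.linalg.norm(g[:3]-p[:3])*1000/v,abs(dpsi)/wmax))))
        for k in range(n):
            f=1/(n-k); d=(g[:3]-p[:3])*f; ps=p[3]
            X=np.array([np.cos(ps+np.pi/2),np.sin(ps+np.pi/2),0]);Y=np.array([np.cos(ps),np.sin(ps),0])
            r=[round(d@X*1000),round(d@Y*1000),round(-d[2]*1000),round(-wrap(g[3]-ps)*f,2),w[4]]
            p[:3]+=(X*r[0]+Y*r[1]-np.array([0,0,1])*r[2])/1000; p[3]-=r[3]; rows.append(r)
    for i in range(0,len(rows),8): print(str(rows[i:i+8]).replace(" ",""))
    print("end",p[:3].round(4),np.degrees(p[3]).round(1))
    return p
E
python3 - <<'E'
from h import *
p,s=pose(); print(p)
plan(p,[(.5535,-.118,.12,-5.5,40)])
E
```

```text
[0.18259184 0.62376936 0.23133291 1.2860537 ]
[[-30,-32,6,np.float64(0.07),40],[-32,-30,6,np.float64(0.07),40],[-34,-28,6,np.float64(0.07),40],[-36,-25,6,np.float64(0.07),40],[-37,-23,6,np.float64(0.07),40],[-39,-20,6,np.float64(0.07),40],[-40,-17,6,np.float64(0.07),40],[-41,-14,6,np.float64(0.07),40]]
[[-42,-11,6,np.float64(0.07),40],[-43,-8,6,np.float64(0.08),40],[-43,-5,6,np.float64(0.07),40],[-44,-2,6,np.float64(0.08),40],[-44,2,6,np.float64(0.07),40],[-43,5,6,np.float64(0.08),40],[-43,8,5,np.float64(0.07),40],[-42,11,6,np.float64(0.08),40]]
[[-41,14,5,np.float64(0.07),40],[-40,17,6,np.float64(0.08),40],[-39,21,5,np.float64(0.07),40]]
end [ 0.5538 -0.1184  0.1203] -5.4
```

Request:
{"name": "jog_arm", "arguments": {"commands": [[-30,-32,6,0.07,40],[-32,-30,6,0.07,40],[-34,-28,6,0.07,40],[-36,-25,6,0.07,40],[-37,-23,6,0.07,40],[-39,-20,6,0.07,40],[-40,-17,6,0.07,40],[-41,-14,6,0.07,40]]}}

```text
t: 1.4
ee_pos: [0.3395, 0.3094, 0.1835]
tcp_rot: [0.0, 0.411, 0.912, 0.001]
wrist_force: [-0.3, 0.2, -0.1]
grip_width: 0.0396
finger_force: 0.0
```

Request:
{"name": "jog_arm", "arguments": {"commands": [[-42,-11,6,0.07,40],[-43,-8,6,0.08,40],[-43,-5,6,0.07,40],[-44,-2,6,0.08,40],[-44,2,6,0.07,40],[-43,5,6,0.08,40],[-43,8,5,0.07,40],[-42,11,6,0.08,40]]}}

```text
t: 2.2
ee_pos: [0.4966, -0.0025, 0.1365]
tcp_rot: [0.0, 0.662, 0.749, 0.001]
wrist_force: [0.5, 1.3, 0.7]
grip_width: 0.04
finger_force: 0.0
```

Request:
{"name": "jog_arm", "arguments": {"commands": [[-41,14,5,0.07,40],[-40,17,6,0.08,40],[-39,21,5,0.07,40],[0,0,0,0,40],[0,0,0,0,40]]}}

```text
t: 2.7
ee_pos: [0.5539, -0.1195, 0.1201]
tcp_rot: [0.0, 0.74, 0.672, -0.0]
wrist_force: [-1.0, 0.5, -0.1]
grip_width: 0.04
finger_force: 0.0
```

```bash
python3 - <<'E'
from h import *
p,s=pose(); print(p,s["t"],s["q"],s["wrist_force"])
im,d=capture("side"); 
im2,d2=capture("top"); cv2.imwrite("pics/s1.png",np.hstack([im[150:350,150:450,::-1],im2[180:380,300:500,::-1]]))
plan(p,[(.5535,-.118,.05,-5.5,40),(.5535,-.118,.018,-5.5,40,16)])
E
```

```text
[ 0.55387933 -0.11954718  0.12009355 -0.09589585] 2.7 [-0.04069496  0.63994967  0.33945058  1.80332204 -0.2959455   0.74850398
  0.35925204] [-1.04040886  0.53237399 -0.11509379]
[[1,0,35,np.float64(0.0),40],[1,-1,35,np.float64(0.0),40],[0,0,11,np.float64(0.0),40],[0,0,11,np.float64(0.0),40],[0,0,10,np.float64(0.0),40]]
end [ 0.5531 -0.1175  0.0181] -5.5
```

View pics/s1.png

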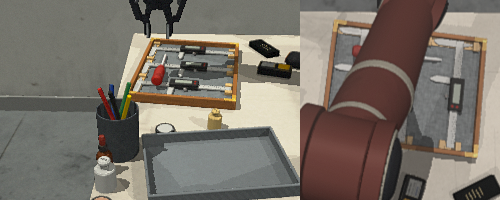

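The gripper hovers behind and above the red handle, which is at about (158,75) in the crop. Tracking is good, so I'll descend and grip.

Request:
{"name": "jog_arm", "arguments": {"commands": [[1,0,35,0,40],[1,-1,35,0,40],[0,0,11,0,40],[0,0,11,0,40],[0,0,10,0,40],[0,0,0,0,40]]}}

```text
t: 3.4
ee_pos: [0.5529, -0.116, 0.018]
tcp_rot: [-0.0, 0.739, 0.673, -0.0]
wrist_force: [-0.3, -0.6, 0.4]
grip_width: 0.0399
finger_force: 0.0
```

Request:
{"name": "jog_arm", "arguments": {"commands": [[0,0,0,0,10],[0,0,0,0,10],[0,0,0,0,10],[0,0,0,0,10],[0,0,0,0,10]], "grip_force": 50}}

```text
t: 3.9
ee_pos: [0.5538, -0.1166, 0.0192]
tcp_rot: [0.001, 0.74, 0.673, 0.001]
wrist_force: [0.1, -0.3, 5.6]
grip_width: 0.024
finger_force: 52.5
```

```bash
python3 - <<'E'
from h import *
p,s=pose()
plan(p,[(.553,-.1166,.11,-5.5,10,40),(.480,.1765,.11,-82.3,10,36),(.480,.1765,.04,-82.3,10,30),(.480,.1765,.010,-82.3,10,10)])
E
```

```text
[[0,0,-30,np.float64(0.0),10],[0,0,-30,np.float64(0.0),10],[0,-1,-31,np.float64(0.0),10],[28,-10,0,np.float64(0.13),10],[27,-14,0,np.float64(0.13),10],[25,-17,0,np.float64(0.14),10],[22,-20,0,np.float64(0.13),10],[20,-23,0,np.float64(0.14),10]]
[[16,-26,0,np.float64(0.13),10],[13,-27,0,np.float64(0.14),10],[9,-29,0,np.float64(0.13),10],[5,-30,0,np.float64(0.14),10],[0,-30,0,np.float64(0.13),10],[0,0,23,np.float64(0.0),10],[0,0,24,np.float64(0.0),10],[0,0,23,np.float64(0.0),10]]
[[0,0,8,np.float64(0.0),10],[0,0,7,np.float64(0.0),10],[0,0,8,np.float64(0.0),10],[0,0,7,np.float64(0.0),10]]
end [0.4797 0.1763 0.0102] -82.2
```

Request:
{"name": "jog_arm", "arguments": {"commands": [[0,0,-30,0,10],[0,0,-30,0,10],[0,-1,-31,0,10],[28,-10,0,0.13,10],[27,-14,0,0.13,10],[25,-17,0,0.14,10],[22,-20,0,0.13,10],[20,-23,0,0.14,10]]}}

```text
t: 4.7
ee_pos: [0.5146, 0.0311, 0.109]
tcp_rot: [-0.0, 0.921, 0.39, -0.001]
wrist_force: [0.3, 0.1, -1.2]
grip_width: 0.0239
finger_force: 51.9
```

Request:
{"name": "jog_arm", "arguments": {"commands": [[16,-26,0,0.13,10],[13,-27,0,0.14,10],[9,-29,0,0.13,10],[5,-30,0,0.14,10],[0,-30,0,0.13,10],[0,0,23,0,10],[0,0,0,0,10],[0,0,0,0,10]]}}

```text
t: 5.5
ee_pos: [0.4784, 0.1757, 0.0862]
tcp_rot: [0.001, 0.998, 0.068, -0.001]
wrist_force: [0.8, 0.1, 0.3]
grip_width: 0.0243
finger_force: 52.0
```

```bash
python3 - <<'E'
from h import *
p,s=pose(); print(p,s["grip_width"],s["q"])
im,d=capture("side"); cv2.imwrite("pics/s2.png",cv2.resize(im[200:380,220:480,::-1],None,fx=2,fy=2))
plan(p,[(.480,.1765,.04,-82.3,10,30),(.480,.1765,.010,-82.3,10,10)])
E
```

```text
[ 0.47842344  0.17574323  0.08619251 -1.43489462] 0.02425816658187205 [-0.85468082  0.71902936  0.7297705   1.99357607 -0.73368092  0.71377182
 -1.09821578]
[[1,0,23,np.float64(0.0),10],[1,-1,23,np.float64(0.0),10],[0,0,8,np.float64(0.0),10],[0,0,7,np.float64(0.0),10],[0,0,8,np.float64(0.0),10],[0,0,7,np.float64(0.0),10]]
end [0.4803 0.177  0.0102] -82.2
```

View pics/s2.png

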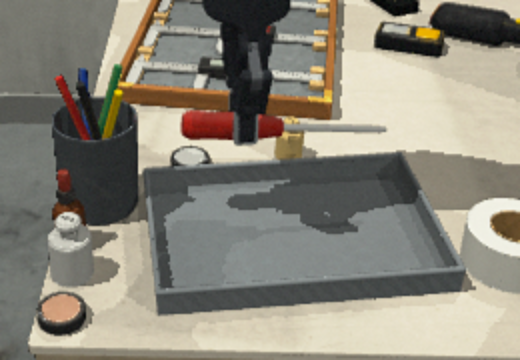

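The gripper holds the screwdriver level over the tray, with the handle towards the cup at (205,125). I'll lower it and release.

Request:
{"name": "jog_arm", "arguments": {"commands": [[1,0,23,0,10],[1,-1,23,0,10],[0,0,8,0,10],[0,0,7,0,10],[0,0,8,0,10],[0,0,7,0,10],[0,0,0,0,10]]}}

```text
t: 6.25
ee_pos: [0.4813, 0.1777, 0.0105]
tcp_rot: [-0.0, 0.998, 0.068, 0.001]
wrist_force: [0.5, -0.1, -2.1]
grip_width: 0.0242
finger_force: 52.2
```

Request:
{"name": "jog_arm", "arguments": {"commands": [[0,0,0,0,40],[0,0,0,0,40],[0,0,0,0,40],[0,0,-20,0,40],[0,0,-45,0,40],[0,0,-45,0,40]]}}

```text
t: 6.85
ee_pos: [0.4799, 0.1777, 0.121]
tcp_rot: [0.001, 0.998, 0.068, -0.001]
wrist_force: [0.8, 0.9, 0.8]
grip_width: 0.0402
finger_force: 0.0
```

```bash
python3 - <<'E'
from h import *
p,s=pose(); print(p,s["grip_width"],s["t"])
plan(p,[(.463,-.1754,.09,-97.15,44,46)])
E
```

```text
[ 0.47987538  0.17767615  0.12104412 -1.43422438] 0.04016513981595067 6.85
[[-8,43,4,np.float64(0.03),44],[-7,44,4,np.float64(0.03),44],[-5,44,4,np.float64(0.03),44],[-4,44,4,np.float64(0.03),44],[-3,44,4,np.float64(0.04),44],[-1,44,4,np.float64(0.03),44],[0,44,4,np.float64(0.04),44],[2,45,3,np.float64(0.03),44]]
end [ 0.4631 -0.1758  0.09  ] -97.1
```

Request:
{"name": "jog_arm", "arguments": {"commands": [[-8,43,4,0.03,44],[-7,44,4,0.03,44],[-5,44,4,0.03,44],[-4,44,4,0.03,44],[-3,44,4,0.04,44],[-1,44,4,0.03,44],[0,44,4,0.04,44],[2,45,3,0.03,44]], "grip_force": 20}}

```text
t: 7.65
ee_pos: [0.4637, -0.177, 0.0892]
tcp_rot: [-0.0, 0.998, -0.062, -0.0]
wrist_force: [1.2, -0.1, -0.1]
grip_width: 0.044
finger_force: 0.0
```

```bash
python3 - <<'E'
from h import *
im,d=capture("top"); p,s=pose(); print(p,s["q"])
cv2.imwrite("pics/t3.png",cv2.resize(im[180:400,150:500,::-1],None,fx=2,fy=2))
for n in ("screwdriver","grip_a"):
  for k in mark_of(n,"top")[:3]:
    u,v=k["point"][0]*640,k["point"][1]*480; print(n,round(k["score"],2),ray("top",u,v,.023 if n=="grip_a" else .003).round(4))
plan(p,[(.463,-.1754,.04,-97.15,44,30),(.463,-.1754,.0135,-97.15,44,9)])
E
```

```text
[ 0.46244941 -0.18841865  0.09055428 -1.70823587] [-0.13587651  0.70086701  0.74349355  2.02561475 -0.73488709  0.69203574
 -0.62747012]
screwdriver 0.88 [0.4553 0.1765 0.003 ]
grip_a 0.64 [ 0.4858 -0.0707  0.023 ]
grip_a 0.49 [ 0.4652 -0.2843  0.023 ]
[[-1,-6,25,np.float64(-0.01),44],[0,-7,26,np.float64(-0.0),44],[0,0,9,np.float64(-0.0),44],[0,0,9,np.float64(-0.0),44],[0,0,8,np.float64(-0.0),44]]
end [ 0.4632 -0.1754  0.0136] -97.3
```

View pics/t3.png

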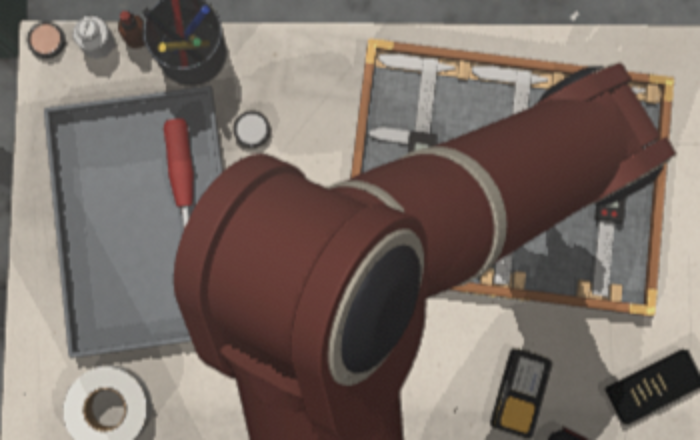

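The screwdriver lies along the right side of the rework tray, with its handle at (178,165). The gripper is still settling over the middle slider, so I'll descend from the commanded pose.

Request:
{"name": "jog_arm", "arguments": {"commands": [[0,0,0,0,44],[0,0,25,0,44],[0,0,25,0,44],[0,0,9,0,44],[0,0,9,0,44],[0,0,8,0,44],[0,0,0,0,44]]}}

```text
t: 8.5
ee_pos: [0.4639, -0.1751, 0.0129]
tcp_rot: [-0.0, 0.998, -0.061, -0.0]
wrist_force: [-0.3, -0.4, 0.3]
grip_width: 0.044
finger_force: 0.0
```

Request:
{"name": "jog_arm", "arguments": {"commands": [[0,0,0,0,20],[0,0,0,0,20],[0,0,0,0,20],[0,0,0,0,20]]}}

```text
t: 8.9
ee_pos: [0.4643, -0.1757, 0.0138]
tcp_rot: [0.0, 0.998, -0.062, 0.0]
wrist_force: [0.1, 0.4, 2.7]
grip_width: 0.0286
finger_force: 23.5
```

Request:
{"name": "jog_arm", "arguments": {"commands": [[8,0,0,0,20],[10,0,0,0,20],[10,0,0,0,20],[8,0,0,0,20],[4,0,0,0,20],[4,0,0,0,20],[4,0,0,0,20],[0,0,0,0,20]]}}

```text
t: 9.7
ee_pos: [0.5133, -0.182, 0.0138]
tcp_rot: [0.0, 0.998, -0.061, 0.001]
wrist_force: [-0.6, -0.6, 4.2]
grip_width: 0.0284
finger_force: 23.6
```

Request:
{"name": "jog_arm", "arguments": {"commands": [[4,0,0,0,20],[4,0,0,0,20],[4,0,0,0,20],[4,0,0,0,20],[0,0,0,0,20]]}}

```text
t: 10.2
ee_pos: [0.5288, -0.1839, 0.0138]
tcp_rot: [0.0, 0.998, -0.061, 0.001]
wrist_force: [-0.5, 0.1, 4.3]
grip_width: 0.0287
finger_force: 23.7
```

Request:
{"name": "jog_arm", "arguments": {"commands": [[4,0,0,0,20],[4,0,0,0,20],[3,0,0,0,20],[3,0,0,0,20],[3,0,0,0,20],[3,0,0,0,20],[0,0,0,0,20]]}}

```text
t: 10.9
ee_pos: [0.5433, -0.1858, 0.0138]
tcp_rot: [-0.001, 0.998, -0.062, -0.004]
wrist_force: [-10.3, 2.7, 12.8]
grip_width: 0.0281
finger_force: 24.6
```

Request:
{"name": "jog_arm", "arguments": {"commands": [[3,0,0,0,20],[0,0,0,0,20],[0,0,0,0,44],[0,0,0,0,44],[0,0,0,0,44]]}}

```text
t: 11.4
ee_pos: [0.5513, -0.1861, 0.013]
tcp_rot: [0.0, 0.998, -0.061, 0.0]
wrist_force: [0.2, -0.3, -0.1]
grip_width: 0.0439
finger_force: 0.0
```

Request:
{"name": "jog_arm", "arguments": {"commands": [[0,0,-20,0,44],[0,0,-30,0,44],[0,0,-10,0,44],[0,0,0,0,44]]}}

```text
t: 11.8
ee_pos: [0.5517, -0.1868, 0.0746]
tcp_rot: [0.001, 0.998, -0.061, 0.002]
wrist_force: [-0.4, 0.2, -0.1]
grip_width: 0.044
finger_force: 0.0
```

```bash
python3 - <<'E'
from h import *
p,s=pose(); print(p,s["t"],s["wrist_force"])
plan(p,[(.490,-.0776,.074,-97.15,44,40),(.490,-.0776,.0135,-97.15,44,30)])
plan(p,[(.4635,-.280,.074,-97.15,44,40)])
E
```

```text
[ 0.55173295 -0.18676978  0.07461841 -1.69328017] 11.8 [-0.43349839  0.2411136  -0.07063686]
[[-19,-25,0,np.float64(0.0),44],[-19,-25,0,np.float64(0.0),44],[-18,-25,0,np.float64(0.0),44],[-19,-26,1,np.float64(0.0),44],[0,0,20,np.float64(0.0),44],[0,0,20,np.float64(0.0),44],[0,0,20,np.float64(0.0),44]]
end [ 0.4896 -0.0774  0.0136] -97.0
[[-19,26,0,np.float64(0.0),44],[-19,26,0,np.float64(0.0),44],[-19,26,0,np.float64(0.0),44],[-19,25,1,np.float64(0.0),44]]
end [ 0.4637 -0.2797  0.0736] -97.0
```

Request:
{"name": "jog_arm", "arguments": {"commands": [[-19,-25,0,0,44],[-19,-25,0,0,44],[-18,-25,0,0,44],[-19,-26,1,0,44],[0,0,0,0,44],[0,0,25,0,44],[0,0,25,0,44],[0,0,0,0,44]]}}

```text
t: 12.6
ee_pos: [0.4863, -0.0763, 0.0194]
tcp_rot: [-0.0, 0.998, -0.062, -0.003]
wrist_force: [-0.0, -0.9, -0.1]
grip_width: 0.0439
finger_force: 0.0
```

Request:
{"name": "jog_arm", "arguments": {"commands": [[0,0,10,0,44],[0,0,0,0,44],[0,0,0,0,20],[0,0,0,0,20],[0,0,0,0,20],[0,0,0,0,20]]}}

```text
t: 13.2
ee_pos: [0.4886, -0.077, 0.0128]
tcp_rot: [0.0, 0.998, -0.062, 0.001]
wrist_force: [-0.5, -0.9, 1.9]
grip_width: 0.0283
finger_force: 23.7
```

Request:
{"name": "jog_arm", "arguments": {"commands": [[8,0,0,0,20],[10,0,0,0,20],[6,0,0,0,20],[4,0,0,0,20],[4,0,0,0,20],[4,0,0,0,20],[4,0,0,0,20],[0,0,0,0,20]]}}

```text
t: 14.0
ee_pos: [0.53, -0.0821, 0.0128]
tcp_rot: [0.0, 0.998, -0.061, 0.001]
wrist_force: [-0.3, 0.4, 5.4]
grip_width: 0.0283
finger_force: 24.0
```

Request:
{"name": "jog_arm", "arguments": {"commands": [[4,0,0,0,20],[4,0,0,0,20],[4,0,0,0,20],[4,0,0,0,20],[4,0,0,0,20],[3,0,0,0,20],[3,0,0,0,20],[0,0,0,0,20]]}}

```text
t: 14.8
ee_pos: [0.5544, -0.0851, 0.0128]
tcp_rot: [-0.0, 0.998, -0.061, -0.0]
wrist_force: [-3.5, 0.5, 6.5]
grip_width: 0.0286
finger_force: 24.3
```

Request:
{"name": "jog_arm", "arguments": {"commands": [[3,0,0,0,20],[2,0,0,0,20],[0,0,0,0,20]]}}

```text
t: 15.1
ee_pos: [0.5546, -0.0852, 0.0127]
tcp_rot: [-0.001, 0.998, -0.061, -0.004]
wrist_force: [-10.6, 1.5, 13.9]
grip_width: 0.029
finger_force: 25.1
```

Request:
{"name": "jog_arm", "arguments": {"commands": [[2,0,0,0,20],[0,0,0,0,20],[0,0,0,0,44],[0,0,0,0,44],[0,0,0,0,44],[0,0,-20,0,44],[0,0,-40,0,44],[0,0,0,0,44]]}}

```text
t: 15.9
ee_pos: [0.5645, -0.0876, 0.0765]
tcp_rot: [0.001, 0.998, -0.061, 0.005]
wrist_force: [1.2, -0.3, 0.7]
grip_width: 0.0436
finger_force: 0.0
```

```bash
python3 - <<'E'
from h import *
p,s=pose(); print(p,s["t"],s["wrist_force"])
plan(p,[(.4635,-.280,.074,-97.15,44,40)])
E
```

```text
[ 0.56454395 -0.08759201  0.07647931 -1.69362447] 15.9 [ 1.22977161 -0.25181132  0.67853384]
[[-13,34,0,np.float64(0.0),44],[-13,34,0,np.float64(0.0),44],[-13,34,1,np.float64(0.0),44],[-13,34,0,np.float64(0.0),44],[-12,34,1,np.float64(0.0),44],[-13,33,0,np.float64(0.0),44]]
end [ 0.4633 -0.2796  0.0745] -97.0
```

Request:
{"name": "jog_arm", "arguments": {"commands": [[-13,34,0,0,44],[-13,34,0,0,44],[-13,34,0,0,44],[-13,34,0,0,44],[-12,34,0,0,44],[-13,33,0,0,44],[0,0,0,0,44],[0,0,0,0,44]]}}

```text
t: 16.7
ee_pos: [0.4592, -0.2786, 0.072]
tcp_rot: [-0.0, 0.998, -0.063, -0.0]
wrist_force: [0.2, 1.2, -0.0]
grip_width: 0.0439
finger_force: 0.0
```

Request:
{"name": "jog_arm", "arguments": {"commands": [[0,0,25,0,44],[0,0,25,0,44],[0,0,10,0,44],[0,0,0,0,44],[0,0,0,0,44]]}}

```text
t: 17.2
ee_pos: [0.4601, -0.2776, 0.0127]
tcp_rot: [0.0, 0.998, -0.061, 0.0]
wrist_force: [-1.0, -0.4, 0.5]
grip_width: 0.0439
finger_force: 0.0
```

Request:
{"name": "jog_arm", "arguments": {"commands": [[0,0,0,0,20],[0,0,0,0,20],[0,0,0,0,20],[0,0,0,0,20]]}}

```text
t: 17.6
ee_pos: [0.4601, -0.2784, 0.0134]
tcp_rot: [0.0, 0.998, -0.062, 0.001]
wrist_force: [0.5, 0.7, 5.4]
grip_width: 0.028
finger_force: 23.3
```

Request:
{"name": "jog_arm", "arguments": {"commands": [[8,0,0,0,20],[8,0,0,0,20],[6,0,0,0,20],[4,0,0,0,20],[4,0,0,0,20],[4,0,0,0,20],[3,0,0,0,20],[0,0,0,0,20]]}}

```text
t: 18.4
ee_pos: [0.494, -0.283, 0.0134]
tcp_rot: [0.0, 0.998, -0.062, -0.001]
wrist_force: [-4.2, 0.8, 7.9]
grip_width: 0.0286
finger_force: 23.4
```

Request:
{"name": "jog_arm", "arguments": {"commands": [[3,0,0,0,20],[2,0,0,0,20],[0,0,0,0,20]]}}

```text
t: 18.7
ee_pos: [0.4948, -0.2832, 0.0132]
tcp_rot: [-0.001, 0.998, -0.063, -0.005]
wrist_force: [-10.2, 2.8, 13.4]
grip_width: 0.0286
finger_force: 23.8
```

Request:
{"name": "jog_arm", "arguments": {"commands": [[0,0,0,0,44],[0,0,0,0,44],[-4,0,-3,0,44],[0,0,0,0,44],[0,0,0,0,44]]}}

```text
t: 19.2
ee_pos: [0.4973, -0.2824, 0.0154]
tcp_rot: [0.0, 0.998, -0.061, 0.0]
wrist_force: [-0.7, -0.1, 0.1]
grip_width: 0.0439
finger_force: 0.0
```

Request:
{"name": "jog_arm", "arguments": {"commands": [[0,0,0,0,20],[0,0,0,0,20],[0,0,0,0,20],[0,0,0,0,20]], "grip_force": 60}}

```text
t: 19.6
ee_pos: [0.4973, -0.2826, 0.0156]
tcp_rot: [0.0, 0.998, -0.062, 0.0]
wrist_force: [-0.8, 0.7, 4.4]
grip_width: 0.0271
finger_force: 59.2
```

Request:
{"name": "jog_arm", "arguments": {"commands": [[0,0,-5,0,20],[0,0,-8,0,20],[0,0,-12,0,20],[0,0,-15,0,20],[0,0,-20,0,20],[0,0,-20,0,20],[0,0,-10,0,20],[0,0,0,0,20]]}}

```text
t: 20.4
ee_pos: [0.4979, -0.2833, 0.1074]
tcp_rot: [0.001, 0.998, -0.062, 0.002]
wrist_force: [-0.1, -0.1, -1.8]
grip_width: 0.0271
finger_force: 59.5
```

```bash
python3 - <<'E'
from h import *
p,s=pose(); print(p,s["t"],s["wrist_force"],s["grip_width"])
im,d=capture("side"); cv2.imwrite("pics/s4.png",cv2.resize(im[120:320,250:450,::-1],None,fx=3,fy=3,interpolation=cv2.INTER_CUBIC))
p=plan(p,[(.43,.14,.105,-90,20,30),(.453,.241,.105,-82.1,20,25)])
E
```

```text
[ 0.4979194  -0.28330464  0.10741882 -1.69389451] 20.4 [-0.13188978 -0.09200212 -1.8389775 ] 0.027112530952859537
[[-8,-27,0,np.float64(-0.01),20],[-8,-28,0,np.float64(-0.01),20],[-7,-28,0,np.float64(-0.01),20],[-7,-28,0,np.float64(-0.01),20],[-7,-28,0,np.float64(-0.01),20],[-7,-28,0,np.float64(-0.01),20],[-6,-28,0,np.float64(-0.01),20],[-6,-28,0,np.float64(-0.01),20]]
[[-6,-28,0,np.float64(-0.01),20],[-5,-28,0,np.float64(-0.01),20],[-5,-28,0,np.float64(-0.0),20],[-5,-28,1,np.float64(-0.01),20],[-5,-28,0,np.float64(-0.0),20],[-5,-28,1,np.float64(-0.01),20],[-5,-27,0,np.float64(-0.0),20],[5,-20,0,np.float64(-0.03),20]]
[[5,-20,0,np.float64(-0.03),20],[6,-20,0,np.float64(-0.03),20],[6,-20,0,np.float64(-0.03),20],[7,-20,0,np.float64(-0.02),20]]
end [0.4532 0.2411 0.1054] -82.2
```

View pics/s4.png

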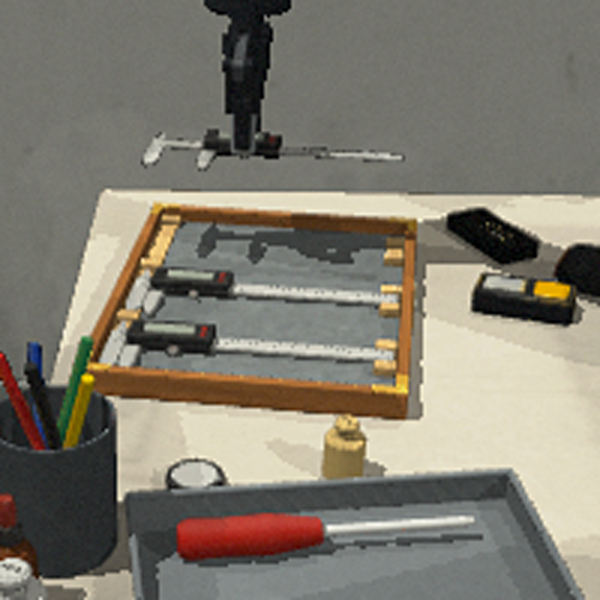

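The caliper hangs level from the gripper at (240,145) with its jaws open. The other two sit shut in their bays at (195,280) and (170,335), and the screwdriver lies flat in the tray. I'll carry it over.

Request:
{"name": "jog_arm", "arguments": {"commands": [[-4,-14,0,-0.01,20],[-8,-28,0,-0.01,20],[-8,-28,0,-0.01,20],[-7,-28,0,-0.01,20],[-7,-28,0,-0.01,20],[-7,-28,0,-0.01,20],[-7,-28,0,-0.01,20],[-6,-28,0,-0.01,20]]}}

```text
t: 21.25
ee_pos: [0.4596, -0.066, 0.1044]
tcp_rot: [-0.001, 1.0, -0.021, -0.001]
wrist_force: [1.5, 0.4, -1.8]
grip_width: 0.0271
finger_force: 59.5
```

Request:
{"name": "jog_arm", "arguments": {"commands": [[-6,-28,0,-0.01,20],[-6,-28,0,-0.01,20],[-5,-28,0,-0.01,20],[-5,-28,0,-0.01,20],[-5,-28,0,-0.01,20],[-5,-28,0,-0.01,20],[-5,-28,0,0,20],[-5,-28,0,0,20]]}}

```text
t: 22.05
ee_pos: [0.4193, 0.1576, 0.1045]
tcp_rot: [0.0, 1.0, 0.009, -0.001]
wrist_force: [-0.3, 0.3, -1.5]
grip_width: 0.0273
finger_force: 59.5
```

Request:
{"name": "jog_arm", "arguments": {"commands": [[0,-14,0,0,20],[5,-20,0,-0.03,20],[5,-20,0,-0.03,20],[6,-20,0,-0.03,20],[6,-20,0,-0.03,20],[7,-18,0,-0.02,20],[0,0,0,0,20],[0,0,0,0,20]]}}

```text
t: 22.85
ee_pos: [0.4411, 0.2697, 0.1044]
tcp_rot: [0.001, 0.997, 0.079, -0.001]
wrist_force: [-0.3, 0.1, -3.1]
grip_width: 0.0273
finger_force: 59.5
```

```bash
python3 - <<'E'
from h import *
im,d=capture("side"); im2,d2=capture("top");p,s=pose(); print(p,np.degrees(p[3]),s["t"],s["wrist_force"],s["grip_width"])
cv2.imwrite("pics/s5.png",np.hstack([cv2.resize(im[200:380,230:470,::-1],None,fx=1.6,fy=1.6),cv2.resize(im2[180:360,160:310,::-1],None,fx=1.6,fy=1.6)]))
p=plan(p,[(.453,.241,.04,-82.1,20,25),(.453,.241,.0065,-82.1,20,8)])
E
```

```text
[ 0.44168864  0.26853491  0.10488315 -1.41543736] -81.09858705659317 22.95 [-0.5579045  -0.45496841 -2.04993172] 0.027000285307935853
[[2,10,22,np.float64(0.01),20],[3,9,21,np.float64(0.0),20],[2,10,22,np.float64(0.01),20],[0,0,7,np.float64(-0.0),20],[0,0,7,np.float64(-0.0),20],[0,0,6,np.float64(-0.0),20],[0,0,7,np.float64(-0.0),20],[0,0,6,np.float64(-0.0),20]]
end [0.4529 0.2409 0.0069] -82.2
```

View pics/s5.png

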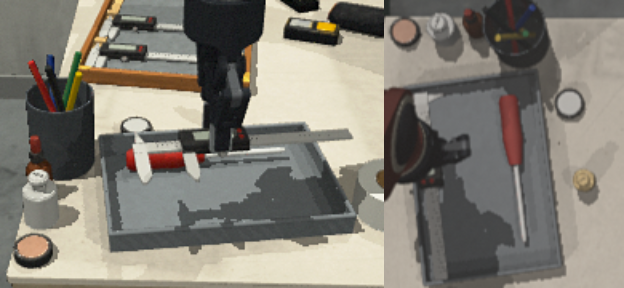

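The caliper is over the tray but about 28 mm too far left. The screwdriver lies at (515,165) in the top crop. I'll correct sideways first, then lower.

Request:
{"name": "jog_arm", "arguments": {"commands": [[2,10,0,0.01,20],[3,10,0,0,20],[2,9,0,0.01,20],[0,0,20,0,20],[0,0,22,0,20],[0,0,20,0,20],[0,0,0,0,20],[0,0,0,0,20]]}}

```text
t: 23.75
ee_pos: [0.4545, 0.2411, 0.0437]
tcp_rot: [0.0, 0.998, 0.067, 0.0]
wrist_force: [0.6, -0.2, -2.3]
grip_width: 0.0274
finger_force: 59.5
```

```bash
python3 - <<'E'
from h import *
im,d=capture("side"); p,s=pose(); print(p,np.degrees(p[3]),s["t"],s["wrist_force"],s["grip_width"])
cv2.imwrite("pics/s6.png",cv2.resize(im[240:380,270:470,::-1],None,fx=3,fy=3,interpolation=cv2.INTER_CUBIC))
p=plan(p,[(.453,.241,.0065,-82.1,20,8)])
E
```

```text
[ 0.45493327  0.24149352  0.04414175 -1.43532925] -82.23830821704523 23.8 [ 0.34590233  0.15500782 -1.42825813] 0.02704584257940906
[[0,0,8,np.float64(-0.0),20],[0,0,7,np.float64(-0.0),20],[-1,0,8,np.float64(-0.0),20],[0,0,7,np.float64(-0.0),20],[-1,0,8,np.float64(-0.0),20]]
end [0.453  0.2412 0.0061] -82.2
```

View pics/s6.png

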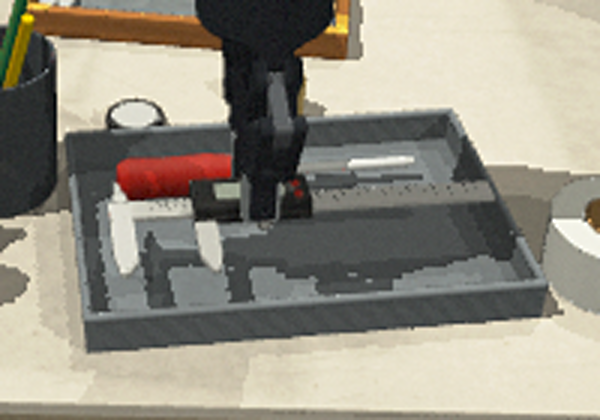

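The jaw at (115,210) and the beam end at (490,190) both clear the tray walls, and the screwdriver is behind the caliper. I'll lower it.

Request:
{"name": "jog_arm", "arguments": {"commands": [[0,0,8,0,20],[0,0,8,0,20],[0,0,8,0,20],[0,0,6,0,20],[0,0,3,0,20],[0,0,2,0,20],[0,0,1,0,20],[0,0,0,0,20]]}}

```text
t: 24.6
ee_pos: [0.454, 0.2421, 0.0073]
tcp_rot: [0.0, 0.998, 0.068, 0.0]
wrist_force: [-0.2, 0.3, -2.3]
grip_width: 0.0271
finger_force: 59.6
```

Request:
{"name": "jog_arm", "arguments": {"commands": [[0,0,1,0,20],[0,0,0,0,20],[0,0,0,0,20]]}}

```text
t: 24.9
ee_pos: [0.4541, 0.2422, 0.0065]
tcp_rot: [-0.0, 0.998, 0.068, 0.0]
wrist_force: [0.4, 0.2, -0.6]
grip_width: 0.0271
finger_force: 59.6
```

Request:
{"name": "jog_arm", "arguments": {"commands": [[0,0,0,0,40],[0,0,0,0,40],[0,0,0,0,40],[0,0,0,0,40]], "grip_force": 20}}

```text
t: 25.3
ee_pos: [0.454, 0.2422, 0.0064]
tcp_rot: [-0.0, 0.998, 0.068, 0.0]
wrist_force: [0.5, 0.4, 0.9]
grip_width: 0.0397
finger_force: 0.0
```

Request:
{"name": "jog_arm", "arguments": {"commands": [[0,0,-10,0,40],[0,0,-30,0,40],[0,0,-45,0,40],[-10,-20,-45,0,40],[-20,-40,-45,0,40],[-20,-40,-20,0,40],[-10,-40,0,0,40],[0,0,0,0,40]]}}

```text
t: 26.1
ee_pos: [0.3769, 0.3719, 0.1919]
tcp_rot: [-0.002, 0.997, 0.075, -0.001]
wrist_force: [0.0, -0.4, -0.2]
grip_width: 0.0398
finger_force: 0.0
```

```bash
python3 - <<'E'
from h import *
im,d=capture("side"); im2,d2=capture("top");p,s=pose(); print(p,s["t"])
cv2.imwrite("pics/s7.png",np.hstack([cv2.resize(im[180:370,230:470,::-1],None,fx=1.7,fy=1.7),cv2.resize(im2[190:380,155:345,::-1],None,fx=1.7,fy=1.7)]))
for n in ("screwdriver","caliper_a","grip_a"):
  for k in mark_of(n,"top")[:3]+[]:
    u,v=k["point"][0]*640,k["point"][1]*480; print(n,round(k["score"],2),ray("top",u,v,.01).round(3))
E
```

```text
[ 0.37993748  0.36546864  0.19182176 -1.43098149] 26.2
screwdriver 0.94 [0.444 0.167 0.01 ]
screwdriver 0.45 [ 0.489 -0.167  0.01 ]
caliper_a 0.98 [0.418 0.248 0.01 ]
caliper_a 0.89 [ 0.485 -0.16   0.01 ]
grip_a 0.96 [0.456 0.242 0.01 ]
grip_a 0.9 [ 0.546 -0.192  0.01 ]
grip_a 0.69 [ 0.555 -0.082  0.01 ]
```

View pics/s7.png

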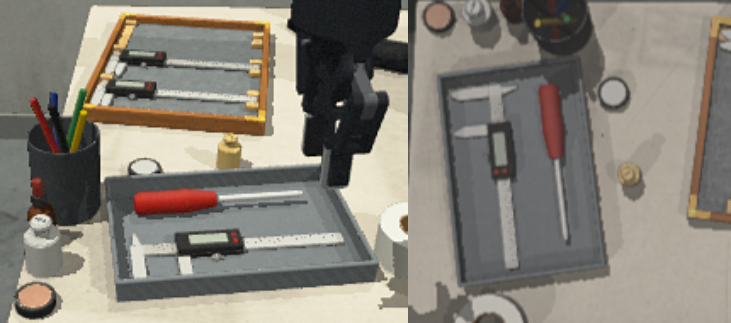

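Caliper and screwdriver lie side by side on the rework tray floor: slider at (208,243) in the side view, handle at (175,202). The gauge tray holds two shut calipers. I've used all my pictures, so I'll check the shut gap numerically and then hand in.

```bash
python3 - <<'E'
from h import *
im,d=capture("top"); g=im.mean(2).astype(np.float32); K,R,t=cam("top"); rv=cv2.Rodrigues(R)[0]
c=np.array([.481,-.1716]); ex=np.array([.992,-.126]); ey=np.array([.126,.992])
xs=np.arange(.07,.128,.002)
for bay in (.110,.008):
    acc=0
    for by in np.arange(.008,.026,.003):   # blade side, own x -8..-26
        w=np.array([[*(c+ex*x+ey*(bay+by)),.0185] for x in xs])
        q=cv2.projectPoints(w,rv,t,K,None)[0].reshape(1,-1,2).astype(np.float32)
        acc=acc+cv2.remap(g,q[...,0],q[...,1],cv2.INTER_LINEAR)[0]/6
    print(bay,list(zip((xs*1000).astype(int).tolist(),acc.astype(int).tolist())))
E
```

```text
0.11 [(70, 108), (72, 107), (74, 106), (76, 105), (78, 105), (80, 105), (82, 90), (84, 77), (86, 107), (88, 150), (90, 167), (92, 166), (94, 166), (96, 166), (98, 149), (100, 137), (102, 151), (104, 166), (106, 166), (108, 166), (110, 167), (112, 165), (114, 139), (116, 92), (118, 65), (120, 77), (122, 93), (124, 96), (126, 94)]
0.008 [(70, 105), (72, 104), (74, 103), (76, 103), (78, 105), (80, 105), (82, 89), (84, 77), (86, 107), (88, 148), (90, 164), (92, 163), (94, 163), (96, 162), (98, 145), (100, 136), (102, 149), (104, 162), (106, 162), (108, 163), (110, 164), (112, 160), (114, 130), (116, 82), (118, 62), (120, 77), (122, 93), (124, 97), (126, 97)]
```

```bash
python3 -c "
from plant import *
print(hand_in())"
```

```text
the job is handed in; nothing more can be done
None
```

The job is handed in; no verdict came back. Two calipers are shut in their bays, and the third, which bound at roughly 35 mm open, lies beside the screwdriver on the rework tray floor.

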